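# Prove the mortise gauge, then hold it over the wet frame's mortise

## Task

Take the mortise gauge out of its holder and push its blade fully home, down to the shoulder, into the rectangular slot of the sample block. Then lift it out, carry it over the sash clamp and hold it upright over the rectangular mortise of the mirror frame, square over the opening and in line with it, with the blade's tip about a centimetre above the opening. The frame's varnish is wet, so nothing may touch the frame or its clamp; leave the other things on the bench where they stand, and finish while still holding the gauge there, at rest.

Things in the scene. Friction and masses are not known exactly. Their poses are not given: they have to be found in the camera images.
- gauge: Mortise gauge, about 120 g, upright in the holder at the start. Origin: centre of the blade's tip, its lowest point; x along the blade's width, y its thickness, z up the handle. Steel blade 24 (x) x 5 (y), z 0 to 32, lowest 6 mm narrowed to 18 x 3.5; brass shoulder plate 44 (x) x 26 (y), z 32 to 40; handle above. The same when turned half round about z.
- gauge_handle (a point): Point on the axis of the gauge's wooden handle, 80 above the blade's tip; axes as the gauge's. The handle is rectangular, 26 (x) x 18 (y), from 40 to 105 above the tip: grip it from above across the 18 mm, along y.
- holder: Fixed dark wooden block 80 (x) x 60 (y) x 50 high with one rectangular hole in its top, in which the gauge stands at the start. Origin: centre of the underside, z up.
- block: Sample block: fixed light wooden block 110 (x) x 60 (y) x 50 high, with a rectangular slot and, beside it at x = +38, a round hole 12 across. Origin: centre of the underside, z up.
- block_slot (a point): Centre of the mouth of the sample block's rectangular slot, at its top face 50 above the table. The slot is 31 long (along x) x 11 wide (along y), 42 deep, with 2 mm chamfers; axes as the block's, z up. Fully home, the gauge's tip is 32 below this point.
- frame: Gilt mirror frame, fixed flat on the bench: 300 (x) x 240 (y), rails 50 wide and 36 high, a bead 4 mm out along its outer edges, mirror pane lower inside. Origin: centre of its underside, z up. The +y rail has a rectangular mortise at mid-length, the -y rail two round dowel holes. Wet varnish: not to be touched.
- clamp_bar (a point): Middle of the top edge of the steel sash clamp's bar, 84 above the table; the clamp is fixed on the frame, axes as the frame's. The bar, 10 thick, 34 high, runs along x over the frame's middle, 200 either way. Jaws 30 wide at both ends reach from near the table to its top; a screw with a 70 mm cross handle sticks out 230 towards +x, 24 above the table.
- frame_mortise (a point): Centre of the mouth of the frame's rectangular mortise, at the rail's top face 36 above the table (y = +95 in the frame's axes, x = 0). The mortise is 31 long (along x) x 11 wide (along y), 30 deep; axes as the frame's, z up.
- glue: Bystander: white bottle, 60 across, 130 high, loose. Origin: centre of its underside.
- jar: Bystander: amber jar with a steel lid, 70 across, 85 high, loose. Origin: centre of its underside.
- finial: Bystander: turned dark wooden finial, 56 across, 95 high, loose, standing. Origin: centre of its underside.
Mind the look-alikes: they are no part of the job. What is meant by the gauge is not orange or red, and is the smaller of those in its own colour.

How it is judged (in metres and radians):
On the way:
1. the gauge's blade is fully home in the sample block's slot (shoulder within 4 mm of the block's top), upright (z of gauge in the frame of block_slot below -0.028 m and horizontal distance between gauge and block_slot below 0.008 m and angle between gauge's own z axis and vertical below 0.12 rad), for 0.2 s.
At the end, for the whole second after the job is handed in: Gauge held at rest in the fingers, upright and in line with the frame mortise within 0.12 rad (either way round), tip 4 to 18 mm above its mouth and within 6 mm of its centre sideways, not touching the frame; bystanders within 20 mm of where they stood (z of gauge in the frame of frame_mortise between 0.004 and 0.018 m and horizontal distance between gauge and frame_mortise below 0.006 m and angle between the x axis of gauge and the x axis of frame_mortise, either way round below 0.12 rad and angle between gauge's own z axis and vertical below 0.12 rad and linear speed of gauge below 0.02 m/s and contact force between gauge and the fingers above 1 N and contact force between gauge and frame below 0.1 N and distance of each of glue, jar, finial from where it was at the start of the episode below 0.02 m); the arm keeps its last pose, push and grip.
It fails at once if the wet frame or its clamp is touched, by the gauge or the robot (contact force between frame and anything else above 0.5 N).
It fails at once if the glue is disturbed (distance of glue from where it was at the start of the episode above 0.02 m).
It fails at once if the jar is disturbed (distance of jar from where it was at the start of the episode above 0.02 m).
It fails at once if the finial is disturbed (distance of finial from where it was at the start of the episode above 0.02 m).
It also fails if it takes over 45 s, if anything falls off the work surface, if the arm or the gripper's body presses on something with over 40 N, if the wrist force passes 120 N, or if a joint passes its speed limit or range.

## Robot

A 6-joint arm with a two-finger parallel gripper is mounted at the origin on the work surface. World frame = base frame: x ahead of the robot, y to its left, z up, the work surface at z = 0. Lengths are in mm, angles in rad, forces in N, time in s.
With the tool pointing down it reaches from about 150 to 775 mm from the base axis. Payload 6.1 kg.
Tool frame: the origin (TCP) lies on the mounting face of the last link; the fingertips stand 173 mm ahead of it and the grasp point (between the pads) lies 155 mm ahead of it; z points along the fingers, y is the direction in which the jaws open and shut (so a half turn about z gives the same grasp; the last joint's range is limited). The gripper opens to 85 mm and grips with 20 to 120 N. Pads are 22 mm wide; open, the fingers measure 114 mm over their backs; the gripper's body (76 mm by 85 mm) begins 54 mm behind the grasp point. The pads swing forward as they close: fully open they stand 13 mm farther back than shut.
Start: joints at [1.205, 0.126, -0.04, 1.405, 0, 1.571], TCP at [187.783, 490.251, 404.695] pointing down, gripper open.
Joint ranges: [-2.72, 2.72], [-0.95, 1.95], [-1.27, 1.35], [-1.78, 2.02], [-1.46, 1.47], [-3.14, 3.14]. Speed limits (rad/s): [2.39, 2.39, 3.01, 3.14, 3.14, 3.14].

## Interface

Orientations are given as a unit quaternion [x, y, z, w].
In Python, from plant import monitor, cams, robot gives the robot as it stands.
- The arm moves only by the tool jog_arm, never from a script. Its arguments are lists of equal length, an entry for each row: "translation": the shift along the world's x, y, z in mm, a list of three; "yaw": the turn about the world's z in degrees; "jaw": the opening, from 0 (shut) to 1 (fully open). In form: {"translation": [[x, y, z], ...], "yaw": [yaw, ...], "jaw": [jaw, ...]}. A call has 1 to 20 rows; each row is the pose to reach, as a shift and turn from the pose measured when the call began; what a row does not reach only later rows make up. A row lasts 1/10 s, in which the tool goes at most 50 mm and 8.59 degrees, less where a joint would pass 70% of its speed; a pose out of reach is approached as far as the arm can. A call with a gripper value outside its range is refused whole. The fingers move at their own pace and stop on an object; "force" is the grip in N (left out, the last holds). Time passes only in rows, so rows that repeat a pose let the fingers close. It gives the time, the measured TCP pose, the force and the opening at its end, in the units of the state.
- monitor.sense(): the state, without advancing time (a new reading comes with each control period).
- cams.grab_frame(name): name is "scene" or "top" or "wrist"; returns a dict with "image" (420x560x3 uint8, red, green, blue), "depth" (420x560 float32, mm along the optical axis (not along the pixel's ray), 0 where there is no reading), "K" (3x3 intrinsics, pixels), "world_from_camera" (4x4, takes a point from camera to world coordinates). Camera axes: x right, y down, z forward; pixel columns grow to the right and rows downward; lengths in mm; the calibration is good to about 2 mm. A picture is of the moment at which its call begins.
- robot.job_done(): hands the job in, once; it reports no verdict.
The state is a dict: "t": time; "joint_pos": joint angles; "dq": joint speeds; "effort": joint torques, N m; "eef_pos": TCP position; "tcp_rot": TCP orientation; "force": force on the tool from outside, world axes, zero at the start; "moment": the same for the moment, N m; "gripper_width": finger opening in mm.
Only numpy, scipy, OpenCV 4.12 (cv2) and the standard library are available. Lean on these libraries where they do the work, as an engineer would, in place of code of your own. Each camera call takes 0.05 s, during which the arm holds its last target. There are 200 camera calls.

## Working session

There is one attempt and no reset: what is moved stays moved. The work goes in short steps, Python scripts to look and compute and a tool call to move; the robot and the scene stay as the last step left them, time stands still between calls to the robot, and variables do not carry over. Pictures are saved under pics/ and viewed, about 8 in all and at most 12, crops included, and the job is handed in when it is done.

Besides the shell and the picture viewer there is one more tool, called after "Call:" in YAML: its name, and indented under it one key for each argument. jog_arm: Moves the arm, as the interface text tells. Its arguments: {"type":"object","properties":{"translation":{"type":"array"},"yaw":{"type":"array"},"jaw":{"type":"array"},"force":{"type":"number"}},"required":["translation","yaw","jaw"]}

```bash
mkdir -p pics
cat > h.py <<'E'
import numpy as np, cv2
from plant import monitor, cams, robot
def grab(n):
    f=cams.grab_frame(n); np.savez('/tmp/%s.npz'%n,**f); return f
def load(n): return dict(np.load('/tmp/%s.npz'%n))
def cloud(f):
    d=f['depth'].astype(float);h,w=d.shape;u,v=np.meshgrid(np.arange(w),np.arange(h));K=f['K']
    p=np.stack([(u-K[0,2])/K[0,0]*d,(v-K[1,2])/K[1,1]*d,d],-1)
    T=f['world_from_camera'];P=p@T[:3,:3].T+T[:3,3];P[d==0]=np.nan;return P
def save(n,im): cv2.imwrite('pics/'+n,np.ascontiguousarray(im[...,::-1]))
E
python3 - <<'E'
from h import *
for n in('top','scene'):
    f=grab(n);save(n+'1.png',f['image']);print(n,f['K'][0],f['world_from_camera'].round(2))
s=monitor.sense();print(s)
E
```

```text
top [480.8185744    0.         286.40651678] [[ 3.00000e-02 -9.90000e-01  1.20000e-01  4.30040e+02]
 [-1.00000e+00 -3.00000e-02  1.00000e-02  2.62000e+00]
 [-1.00000e-02 -1.20000e-01 -9.90000e-01  1.26586e+03]
 [ 0.00000e+00  0.00000e+00  0.00000e+00  1.00000e+00]]
scene [384.15085648   0.         283.46619011] [[ 8.6000e-01  2.7000e-01 -4.2000e-01  9.0217e+02]
 [ 5.0000e-01 -4.7000e-01  7.3000e-01 -6.1480e+02]
 [ 0.0000e+00 -8.4000e-01 -5.4000e-01  5.6530e+02]
 [ 0.0000e+00  0.0000e+00  0.0000e+00  1.0000e+00]]
{'t': 0.1, 'joint_pos': array([ 1.20499383e+00,  1.26329345e-01, -4.04854891e-02,  1.40541350e+00,
       -1.12995595e-05,  1.57080578e+00]), 'dq': array([-0.00126431, -0.00117193,  0.00110665,  0.00088597,  0.00096422,
       -0.00063609]), 'effort': array([ 1.04024242e-03, -4.36901450e+01,  3.53607523e+01,  1.37440913e-02,
       -8.90849037e-05, -6.19842417e-07]), 'eef_pos': array([187.75153662, 490.15525811, 404.01095291]), 'tcp_rot': array([ 1.81887791e-01,  9.83319032e-01, -7.05089199e-04, -1.24670191e-04]), 'force': array([-0.18021892, -0.76631317,  0.54158623]), 'moment': array([0.00493086, 0.00269134, 0.01984346]), 'gripper_width': 85.36818195107128}
```

View pics/top1.png

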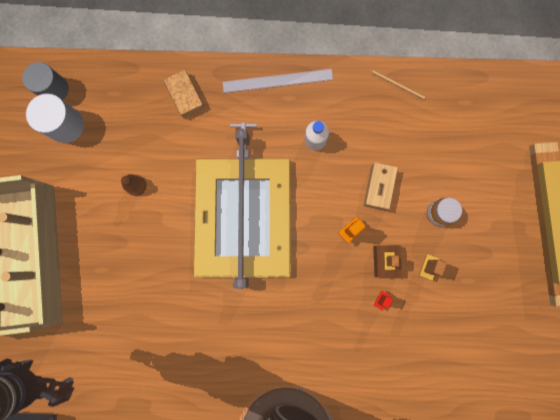

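View pics/scene1.png

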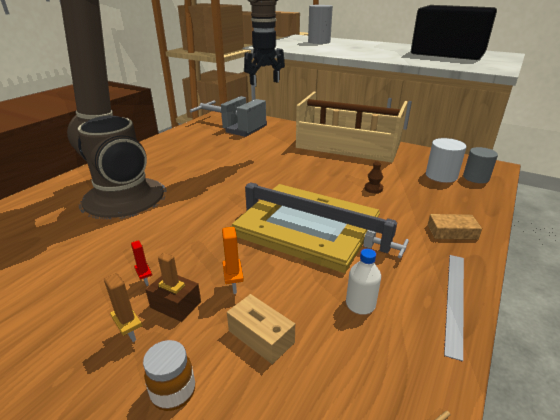

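The top view shows the brass-and-brown gauge in the dark holder at (390,261), a larger one like it at (432,267), an orange one at (352,230) and a red one at (384,300). The sample block is at (381,187), the frame at (243,218) with its mortise at (205,216), glue at (317,133), jar at (447,212) and finial at (134,185). The scene view agrees: gauge at (170,272), larger look-alike at (122,305). The one in the holder fits because it is not orange or red and is the smaller of the brown/brass pair. I'll confirm this in a crop and measure.

Run:
```python
from h import *
f=load('top');P=cloud(f)
g=load('scene')
a=cv2.resize(f['image'][155:315,335:465],None,fx=3.6,fy=3.6,interpolation=cv2.INTER_CUBIC)
b=cv2.resize(g['image'][220:380,90:300],None,fx=1.55,fy=1.55)
c=np.zeros((a.shape[0],a.shape[1]+b.shape[1],3),np.uint8);c[:,:a.shape[1]]=a;c[:b.shape[0],a.shape[1]:]=b
save('crop1.png',c)
h=P[...,2]
def rect(name,r0,r1,c0,c1,z0,z1):
    m=np.zeros(h.shape,bool);m[r0:r1,c0:c1]=1;m&=(h>z0)&(h<z1)
    q=P[m];
    if len(q)<4: print(name,len(q));return
    R=cv2.minAreaRect(q[:,:2].astype(np.float32));print(name,len(q),'rect',np.round(R[0],1),np.round(R[1],1),round(R[2],1),'z',np.median(q[:,2]).round(1),'max',q[:,2].max().round(1))
rect('holder',235,290,365,412,44,54)
rect('gaugetop',240,290,370,412,112,140)
rect('gauge plate',240,290,370,412,55,64)
rect('block',155,220,355,410,44,54)
rect('frame',150,290,180,300,30,42)
rect('bar',100,300,225,260,75,95)
rect('big',245,290,415,465,60,200)
rect('orange',210,250,335,372,60,200)
rect('red',285,315,370,400,60,200)
rect('glue',110,160,295,335,20,200)
rect('jar',190,235,420,470,60,200)
rect('finial',165,205,110,150,40,200)
```

```text
holder 517 rect [ 439.7 -246. ] [80.  61.1] 3.0 z 50.3 max 54.0
gaugetop 87 rect [ 440. -245.] [23.6 17.2] 1.9 z 123.2 max 128.3
gauge plate 104 rect [ 437.8 -243.9] [62.2 60. ] 82.0 z 58.4 max 62.1
block 889 rect [ 630.9 -226.5] [ 61.1 111.5] 78.8 z 50.3 max 54.0
frame 6514 rect [539.1 127.6] [349.2 246.3] 1.6 z 36.5 max 42.0
bar 862 rect [561.7 127.7] [399.7  30.5] 2.0 z 84.3 max 91.2
big 288 rect [ 427.9 -344.8] [28.  34.3] 69.8 z 134.2 max 143.7
orange 236 rect [ 514.9 -150.1] [33.8 53.9] 42.7 z 146.8 max 155.9
red 121 rect [ 341.7 -231.1] [18.5 25.4] 64.2 z 103.7 max 109.5
glue 540 rect [756.1 -57.1] [58.  57.4] 64.5 z 91.0 max 136.5
jar 574 rect [ 568.1 -384.9] [63.6 61. ] 65.7 z 85.2 max 90.7
finial 261 rect [618.7 414.2] [40.2 45.8] 67.2 z 60.6 max 95.8
```

View pics/crop1.png

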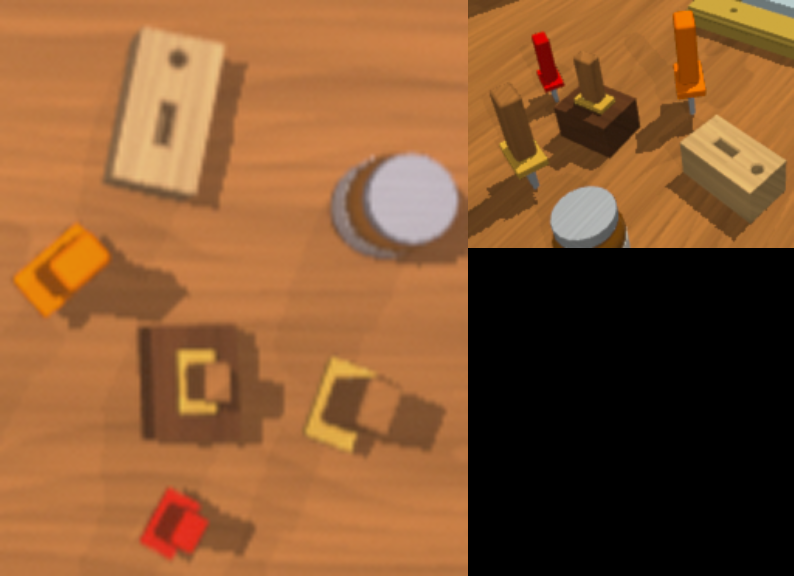

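The gauge standing in the holder is confirmed: smaller, brown/brass, top at z=123, which matches seated at 18+105. I'll look over the mortise with the wrist camera on the way.

Call:
jog_arm:
  translation:
    - [37, -27, 0]
    - [74, -54, 0]
    - [111, -80, 0]
    - [148, -107, 0]
    - [185, -134, 0]
    - [222, -161, 0]
    - [259, -188, 0]
    - [296, -214, 0]
    - [333, -241, 0]
    - [350, -268, 0]
    - [350, -268, 0]
    - [350, -268, 0]
    - [350, -268, 0]
    - [350, -268, 0]
  yaw: [0, 3, 6, 9, 12, 15, 18, 21, 23, 23, 23, 23, 23, 23]
  jaw: [1, 1, 1, 1, 1, 1, 1, 1, 0.6, 0.6, 0.6, 0.6, 0.6, 0.6]

```text
t: 1.5
eef_pos: [537.0, 223.0, 404.1]
tcp_rot: [-0.019, 1.0, -0.001, -0.0]
force: [-0.2, -0.1, -0.1]
gripper_width: 51.5
```

Run:
```python
from h import *
s=monitor.sense();print({k:np.round(s[k],3) for k in('t','eef_pos','tcp_rot','joint_pos','gripper_width')})
f=grab('wrist');save('w1.png',f['image']);print(f['K'].round(1),f['world_from_camera'].round(3))
np.savez('/tmp/wframe.npz',**f)
```

```text
{'t': np.float64(1.5), 'eef_pos': array([537.033, 223.041, 404.107]), 'tcp_rot': array([-0.019,  1.   , -0.001, -0.   ]), 'joint_pos': array([ 3.940e-01,  2.350e-01,  9.100e-02,  1.427e+00, -1.000e-03,
        3.570e-01]), 'gripper_width': np.float64(51.475)}
[[335.2   0.  281.3]
 [  0.  335.2 212. ]
 [  0.    0.    1. ]] [[-3.70000e-02  9.64000e-01  2.62000e-01  4.69960e+02]
 [ 9.99000e-01  3.60000e-02  9.00000e-03  2.20784e+02]
 [-1.00000e-03  2.63000e-01 -9.65000e-01  3.72595e+02]
 [ 0.00000e+00  0.00000e+00  0.00000e+00  1.00000e+00]]
```

View pics/w1.png

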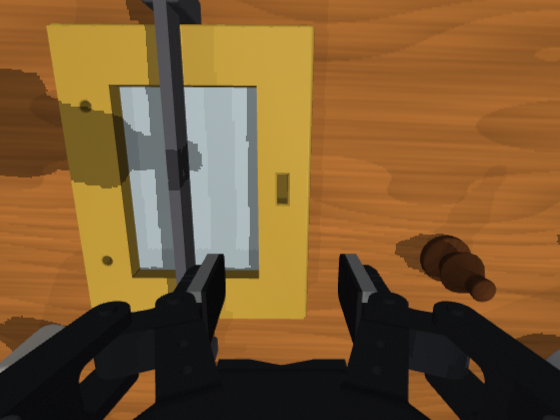

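The mortise shows at (282,188) in the wrist view, with the frame and clamp bar to its left and the finial at (460,265).

```bash
cat >> h.py <<'E'
def mouth(f,uv,z,win=28):
    """dark slot around pixel uv, outline projected on plane z -> minAreaRect in world"""
    u0,v0=uv;im=f['image'].astype(float).sum(2);w=im[v0-win:v0+win,u0-win:u0+win]
    big=cv2.resize(w.astype(np.float32),None,fx=4,fy=4,interpolation=cv2.INTER_CUBIC)
    t,_=cv2.threshold(cv2.normalize(big,None,0,255,cv2.NORM_MINMAX).astype(np.uint8),0,255,cv2.THRESH_OTSU)
    b=(cv2.normalize(big,None,0,255,cv2.NORM_MINMAX)<t).astype(np.uint8)
    n,l=cv2.connectedComponents(b);m=l==l[win*4,win*4]
    y,x=np.nonzero(m);uu=(x+.5)/4-.5+u0-win;vv=(y+.5)/4-.5+v0-win
    K=f['K'];T=f['world_from_camera']
    d=np.stack([(uu-K[0,2])/K[0,0],(vv-K[1,2])/K[1,1],np.ones(len(uu))],1)@T[:3,:3].T
    p=T[:3,3]+d*((z-T[2,3])/d[:,2])[:,None]
    R=cv2.minAreaRect(p[:,:2].astype(np.float32));return R,p[:,:2].mean(0),m
E
python3 - <<'E'
from h import *
f=dict(np.load('/tmp/wframe.npz'));P=cloud(f)
R,c,m=mouth(f,(282,188),36,24);print('mortise wrist',R,c)
z=P[...,2];print('rail z',np.nanmedian(z[100:160,275:300]),'plane table',np.nanmedian(z[50:150,400:500]))
# frame outer edges at rail height: bead / top, y+ edge per row
m=(z>30)&(z<42)
ys=[];xs=[]
for r in range(60,300):
    k=np.nonzero(m[r,262:330])[0]
    if len(k): q=P[r,262+k.max()];xs.append(q[0]);ys.append(q[1])
p=np.polyfit(xs,ys,1);print('edge angle',np.degrees(np.arctan(p[0])),'y at x=560',np.polyval(p,560),'std',np.std(ys-np.polyval(p,xs)))
t=load('top');R,c,m=mouth(t,(205,216),36,10);print('mortise top',R,c)
Pt=cloud(t);z=Pt[...,2]
q=Pt[(z>80)&(z<88)&(np.indices(z.shape)[1]<260)&(np.indices(z.shape)[1]>225)];q=q[(abs(q[:,1]-128)<25)&(q[:,0]<760)]
R=cv2.minAreaRect(q[:,:2].astype(np.float32));print('bar top',R)
E
```

```text
mortise wrist ((537.1890869140625, 224.23255920410156), (33.199378967285156, 13.151226043701172), 2.45497465133667) [536.79607414 224.3581981 ]
rail z 35.45793055194173 plane table -0.4661665661022312
edge angle 1.7895717053699784 y at x=560 249.47522515964448 std 0.828196178953622
mortise top ((537.5105590820312, 223.65933227539062), (32.370582580566406, 12.236557960510254), 2.770637035369873) [537.57060832 223.6613987 ]
bar top ((559.8644409179688, 129.11325073242188), (396.12005615234375, 30.244455337524414), 1.5434930324554443)
```

Call:
jog_arm:
  translation:
    - [6, -46, 0]
    - [12, -92, 0]
    - [18, -138, 0]
    - [24, -184, 0]
    - [30, -230, 0]
    - [36, -276, 0]
    - [43, -322, 0]
    - [50, -368, 0]
    - [55, -414, 0]
    - [63, -458, 0]
    - [63, -458, 0]
    - [63, -458, 0]
    - [63, -458, 0]
  yaw: [0, 0, 0, 0, 0, 0, 0, 0, 0, 0, 0, 0, 0]
  jaw: [0.6, 0.6, 0.6, 0.6, 0.6, 0.6, 0.6, 0.6, 0.6, 0.6, 0.6, 0.6, 0.6]

```text
t: 2.85
eef_pos: [600.1, -233.6, 404.4]
tcp_rot: [-0.019, 1.0, -0.0, 0.0]
force: [0.8, 0.4, 0.6]
gripper_width: 51.3
```

Run:
```python
from h import *
s=monitor.sense();print(s['eef_pos'].round(1),s['tcp_rot'].round(3))
f=grab('wrist');np.savez('/tmp/wblock.npz',**f);save('w2.png',f['image'])
```

```text
[ 600.1 -233.6  404.4] [-0.019  1.    -0.     0.   ]
```

View pics/w2.png

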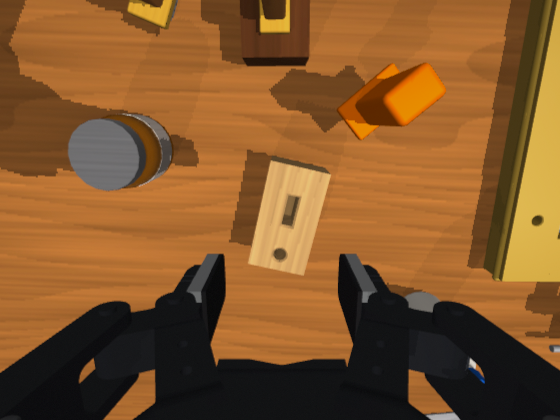

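Call:
jog_arm:
  translation:
    - [-40, -3, 0]
    - [-80, -5, 0]
    - [-120, -7, 0]
    - [-160, -9, 0]
    - [-160, -10, 0]
    - [-160, -10, 0]
    - [-160, -10, 0]
  yaw: [0, 0, 0, 0, 0, 0, 0]
  jaw: [0.6, 0.6, 0.6, 0.6, 0.6, 0.6, 0.6]

```text
t: 3.6
eef_pos: [440.8, -242.6, 404.9]
tcp_rot: [-0.02, 1.0, -0.001, 0.001]
force: [0.3, 0.0, -0.3]
gripper_width: 51.4
```

Run:
```python
from h import *
s=monitor.sense();print(s['eef_pos'].round(1),s['tcp_rot'].round(3))
f=grab('wrist');np.savez('/tmp/wgauge.npz',**f);save('w3.png',f['image'])
P=cloud(f);z=P[...,2];m=(z>117)&(z<128)&(abs(P[...,0]-440)<30)&(abs(P[...,1]+245)<30)
q=P[m];print(len(q),cv2.minAreaRect(q[:,:2].astype(np.float32)),np.median(q[:,2]))
m=(z>54)&(z<61)&(abs(P[...,0]-440)<35)&(abs(P[...,1]+245)<35)
q=P[m];print(len(q),cv2.minAreaRect(q[:,:2].astype(np.float32)),np.median(q[:,2]))
```

```text
[ 440.8 -242.6  404.9] [-0.02   1.    -0.001  0.001]
739 ((438.5476379394531, -245.56393432617188), (26.083032608032227, 17.818614959716797), 2.6817846298217773) 122.0465803453477
459 ((438.54608154296875, -245.40802001953125), (43.731834411621094, 26.0228271484375), 2.7366015911102295) 57.33102490900478
```

View pics/w3.png

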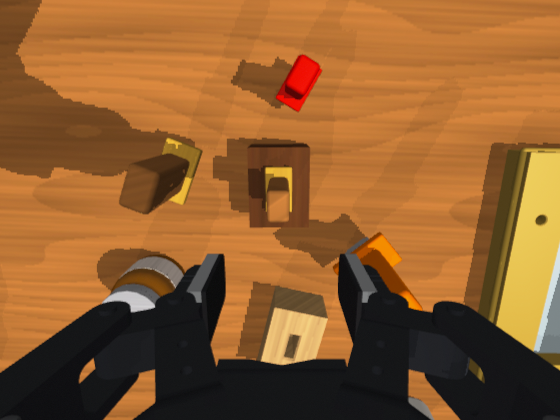

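Wrist views: slot at (290,210) in w2, with the round hole at (280,254). In w3 the gauge in the holder is at (278,195). Its rectangle measures 26x17.8 at the handle and 43.7x26 at the plate, so it matches the right gauge. I'll descend and grip.

Run:
```python
from h import *
f=dict(np.load('/tmp/wblock.npz'));R,c,m=mouth(f,(290,210),50,18);print('slot',R,c)
R,c,m=mouth(f,(280,254),50,10);print('hole',R,c)
P=cloud(f);z=P[...,2];q=P[(abs(z-50)<4)&(abs(P[...,0]-631)<70)&(abs(P[...,1]+226)<60)];print('block',cv2.minAreaRect(q[:,:2].astype(np.float32)),np.median(q[:,2]))
t=load('top');R,c,m=mouth(t,(381,189),50,8);print('slot top',R,c)
```

```text
slot ((618.9378051757812, -223.73916625976562), (12.569589614868164, 32.06199645996094), 78.248291015625) [ 618.72630915 -223.75261447]
hole ((665.5613403320312, -232.76097106933594), (13.83447265625, 13.241762161254883), 44.94147872924805) [ 665.68651424 -232.79930462]
block ((629.9505004882812, -225.8653564453125), (60.0611686706543, 110.64354705810547), 79.15619659423828) 49.39113453691891
slot top ((619.8751831054688, -224.39292907714844), (12.21966552734375, 31.86380386352539), 79.68731689453125) [ 619.89909374 -224.46871194]
```

Call:
jog_arm:
  translation:
    - [-2, -3, -40]
    - [-2, -3, -80]
    - [-2, -3, -110]
    - [-2, -3, -135]
    - [-2, -3, -155]
    - [-2, -3, -155]
    - [-2, -3, -155]
    - [-2, -3, -155]
    - [-2, -3, -155]
    - [-2, -3, -155]
    - [-2, -3, -155]
    - [-2, -3, -155]
    - [-2, -3, -155]
  yaw: [0.4, 0.4, 0.4, 0.4, 0.4, 0.4, 0.4, 0.4, 0.4, 0.4, 0.4, 0.4, 0.4]
  jaw: [0.6, 0.6, 0.6, 0.6, 0.6, 0.6, 0.6, 0.1, 0.1, 0.1, 0.1, 0.1, 0.1]
  force: 60

```text
t: 4.95
eef_pos: [439.5, -245.9, 251.0]
tcp_rot: [-0.024, 1.0, -0.001, 0.002]
force: [1.0, 1.0, 5.9]
gripper_width: 17.5
```

Call:
jog_arm:
  translation:
    - [0, 0, 15]
    - [0, 0, 35]
    - [0, 0, 60]
    - [0, 0, 90]
    - [30, 4, 90]
    - [70, 9, 90]
    - [110, 14, 90]
    - [150, 19, 90]
    - [180, 22, 90]
    - [180, 22, 90]
    - [180, 22, 90]
    - [180, 22, 90]
  yaw: [0, 0, 0, 0, -3, -6, -9, -12, -13.7, -13.7, -13.7, -13.7]
  jaw: [0.1, 0.1, 0.1, 0.1, 0.1, 0.1, 0.1, 0.1, 0.1, 0.1, 0.1, 0.1]

```text
t: 6.15
eef_pos: [618.7, -224.0, 340.8]
tcp_rot: [0.096, 0.995, -0.001, 0.001]
force: [0.6, -0.2, -0.6]
gripper_width: 17.5
```

Run:
```python
from h import *
from scipy.spatial.transform import Rotation as Rn
s=monitor.sense();print(s['eef_pos'].round(1),s['tcp_rot'].round(4),s['gripper_width'].round(1),s['force'].round(1))
f=grab('wrist');save('w4.png',f['image'])
P=cloud(f);Q=(P-s['eef_pos'])@Rn.from_quat(s['tcp_rot']).as_matrix()  # tool coords
m=(abs(Q[...,0])<40)&(abs(Q[...,1])<30)&(Q[...,2]>178)&(Q[...,2]<250)
for lo in range(176,252,6):
    q=Q[m&(Q[...,2]>=lo)&(Q[...,2]<lo+6)]
    if len(q)>5: print(lo,len(q),'x',q[:,0].min().round(1),q[:,0].max().round(1),'y',q[:,1].min().round(1),q[:,1].max().round(1))
```

```text
Traceback (most recent call last):
AttributeError: 'float' object has no attribute 'round'
```

```bash
cat > chk.py <<'E'
from h import *
import sys
from scipy.spatial.transform import Rotation as Rn
s=monitor.sense();R=Rn.from_quat(s['tcp_rot']).as_matrix()
print(s['t'],s['eef_pos'].round(1),'tool y angle',np.degrees(np.arctan2(R[1,1],R[0,1])).round(2),s['gripper_width'],s['force'].round(1))
f=grab('wrist');save(sys.argv[1],f['image'])
P=cloud(f);Q=(P-s['eef_pos'])@R
m=(abs(Q[...,0])<40)&(abs(Q[...,1])<30)
for lo in range(176,252,5):
    q=Q[m&(Q[...,2]>=lo)&(Q[...,2]<lo+5)]
    if len(q)>5: print(lo,len(q),'x',np.percentile(q[:,0],[1,99]).round(1),'y',np.percentile(q[:,1],[1,99]).round(1),'z',np.median(q[:,2]).round(1))
E
python3 chk.py w4.png
```

```text
6.15 [ 618.7 -224.   340.8] tool y angle 79.03 17.477269179574808 [ 0.6 -0.2 -0.6]
176 131 x [12. 15.] y [-8.3  9. ] z 178.2
181 134 x [12.1 15. ] y [-8.2  8.9] z 183.3
186 103 x [12. 15.] y [-8.3  8.9] z 188.7
191 1307 x [ 3.3 23.7] y [-12.3  13.2] z 193.7
196 101 x [23.1 23.9] y [-11.7  12.8] z 198.2
```

View pics/w4.png

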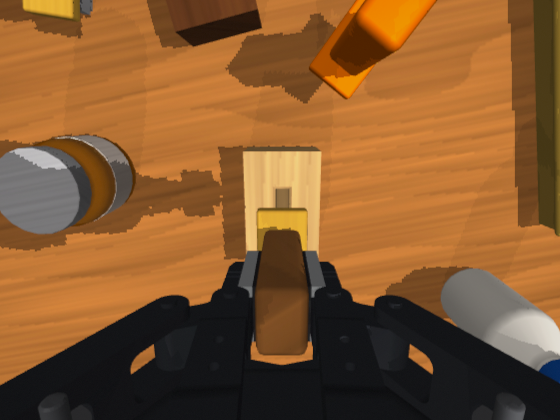

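The gauge is held straight. Its plate is centred to about 1.5 mm in the tool frame, and the tip is 233.5 mm below the TCP. The slot lies right below at (283,198), so I'll insert with a small correction.

Call:
jog_arm:
  translation:
    - [1.2, -0.5, -15]
    - [1.2, -0.5, -35]
    - [1.2, -0.5, -50]
    - [1.2, -0.5, -60]
    - [1.2, -0.5, -68]
    - [1.2, -0.5, -76]
    - [1.2, -0.5, -83]
    - [1.2, -0.5, -88]
    - [1.2, -0.5, -90]
    - [1.2, -0.5, -91]
    - [1.2, -0.5, -91]
    - [1.2, -0.5, -91]
  yaw: [0, 0, 0, 0, 0, 0, 0, 0, 0, 0, 0, 0]
  jaw: [0.1, 0.1, 0.1, 0.1, 0.1, 0.1, 0.1, 0.1, 0.1, 0.1, 0.1, 0.1]

```text
t: 7.4
eef_pos: [619.7, -224.6, 251.0]
tcp_rot: [0.096, 0.995, -0.001, 0.002]
force: [-3.6, 1.2, 5.3]
gripper_width: 17.2
```

```bash
python3 chk.py w5.png
```

```text
7.4 [ 619.7 -224.6  251. ] tool y angle 79.02 17.240702810001356 [-3.6  1.2  5.3]
176 129 x [12.3 15.1] y [-8.3  8.9] z 178.6
181 118 x [12. 15.] y [-8.1  9.1] z 183.3
186 115 x [12.4 15. ] y [-8.2  9. ] z 188.1
191 1301 x [ 3.  23.8] y [-12.3  13.2] z 193.7
196 1247 x [-6.1 39.6] y [-28.5  29.8] z 200.7
201 5516 x [-7.  39.9] y [-28.9  29.6] z 201.7
```

View pics/w5.png

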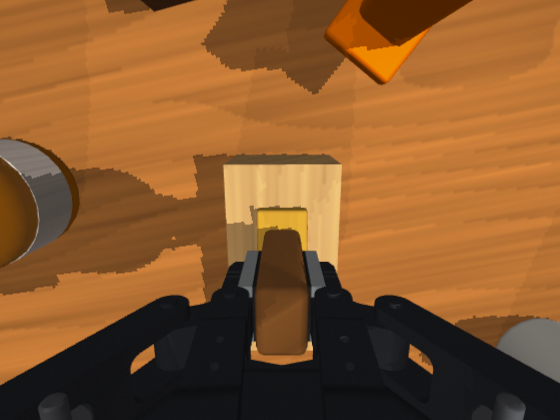

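Plate top to block top measures 8.0 mm, the plate's own thickness, so the shoulder is seated. I'll hold it with a light push, then lift and carry high over the clamp.

Call:
jog_arm:
  translation:
    - [0, 0, -1]
    - [0, 0, -1]
    - [0, 0, -1]
    - [0, 0, -1]
    - [0, 0, 10]
    - [0, 0, 25]
    - [0, 0, 45]
    - [0, 0, 75]
    - [0, 0, 105]
    - [0, 0, 120]
    - [0, 0, 120]
  yaw: [0, 0, 0, 0, 0, 0, 0, 0, 0, 0, 0]
  jaw: [0.1, 0.1, 0.1, 0.1, 0.1, 0.1, 0.1, 0.1, 0.1, 0.1, 0.1]

```text
t: 8.55
eef_pos: [620.3, -224.8, 374.3]
tcp_rot: [0.096, 0.995, -0.002, 0.004]
force: [-0.2, -0.5, -2.4]
gripper_width: 17.9
```

Call:
jog_arm:
  translation:
    - [-4, 20, 0]
    - [-10, 56, 0]
    - [-17, 92, 0]
    - [-23, 128, 0]
    - [-30, 164, 0]
    - [-36, 200, 0]
    - [-43, 236, 0]
    - [-49, 272, 0]
    - [-56, 308, 0]
    - [-62, 344, 0]
    - [-69, 380, 0]
    - [-76, 416, 0]
    - [-80, 438, 0]
    - [-81.4, 448.3, 0]
    - [-81.4, 448.3, 0]
    - [-81.4, 448.3, 0]
    - [-81.4, 448.3, 0]
  yaw: [0, 1, 2, 3, 4, 5, 6, 7, 8, 9, 10, 11, 12, 13.2, 13.2, 13.2, 13.2]
  jaw: [0.1, 0.1, 0.1, 0.1, 0.1, 0.1, 0.1, 0.1, 0.1, 0.1, 0.1, 0.1, 0.1, 0.1, 0.1, 0.1, 0.1]

```text
t: 10.25
eef_pos: [539.1, 222.5, 374.1]
tcp_rot: [-0.019, 1.0, -0.002, 0.005]
force: [0.3, 0.3, -1.8]
gripper_width: 17.3
```

```bash
python3 chk.py w6.png
```

```text
10.25 [539.1 222.5 374.1] tool y angle 92.13 17.27372105379034 [ 0.3  0.3 -1.8]
176 137 x [11.9 15. ] y [-8.2  9.1] z 178.5
181 117 x [11.7 14.9] y [-8.   9.2] z 183.4
186 115 x [12.1 14.9] y [-8.1  9.1] z 188.3
191 1303 x [ 3.  23.6] y [-12.1  13.4] z 193.7
196 105 x [23.1 23.9] y [-11.5  12.9] z 198.4
```

View pics/w6.png

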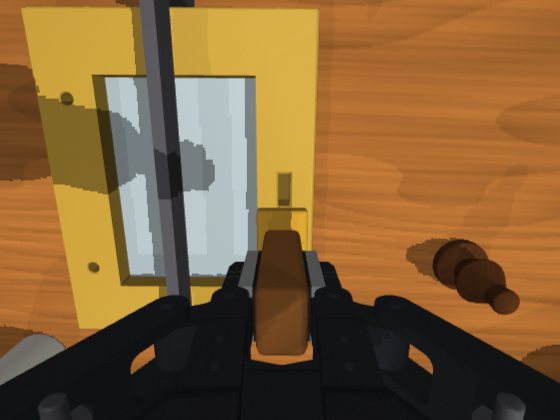

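```bash
cat > tip.py <<'E'
from h import *
from scipy.spatial.transform import Rotation as Rn
s=monitor.sense();R=Rn.from_quat(s['tcp_rot']).as_matrix()
print(s['t'],s['eef_pos'].round(1),'zaxis',R[:,2].round(4),'tip',(s['eef_pos']+R@[1.2,0.5,233.6]).round(1),'x dir deg',np.degrees(np.arctan2(R[1,0],R[0,0])).round(2),'dq',abs(s['dq']).max().round(4))
f=grab('wrist');P=cloud(f);Q=(P-s['eef_pos'])@R
q=P[(abs(Q[...,0])<40)&(abs(Q[...,1])<20)&(abs(Q[...,2]-193.5)<2)]
print('wrist plate top world x',np.percentile(q[:,0],[1,99]).round(1),'y',np.percentile(q[:,1],[1,99]).round(1),'z',np.median(q[:,2]).round(1))
t=grab('top')
zt=np.median(q[:,2]);Pt=cloud(t)
k=Pt[(abs(Pt[...,0]-538)<40)&(abs(Pt[...,1]-223)<40)&(abs(Pt[...,2]-zt+4)<6)]
if len(k)>5: print('top cam plate',len(k),np.percentile(k,[1,99],axis=0).round(1).tolist())
E
python3 tip.py
```

```text
10.3 [539.2 222.4 374.3] zaxis [ 0.0094 -0.0033 -1.    ] tip [540.1 222.1 140.7] x dir deg -177.88 dq 0.0032
wrist plate top world x [517.2 537.9] y [209.2 234.7] z 180.4
top cam plate 39 [[518.5, 208.2, 176.1], [535.8, 231.1, 182.3]]
```

Call:
jog_arm:
  translation:
    - [-2.5, 2, -10]
    - [-2.5, 2, -25]
    - [-2.5, 2, -40]
    - [-2.5, 2, -55]
    - [-2.5, 2, -66]
    - [-2.5, 2, -76]
    - [-2.5, 2, -84]
    - [-2.5, 2, -84]
    - [-2.5, 2, -84]
    - [-2.5, 2, -84]
  yaw: [0, 0, 0, 0, 0, 0, 0, 0, 0, 0]
  jaw: [0.1, 0.1, 0.1, 0.1, 0.1, 0.1, 0.1, 0.1, 0.1, 0.1]

```text
t: 11.4
eef_pos: [536.9, 224.6, 291.1]
tcp_rot: [-0.019, 1.0, -0.001, 0.005]
force: [-0.2, 0.1, -1.3]
gripper_width: 17.5
```

```bash
python3 tip.py
```

```text
11.4 [536.9 224.6 291.1] zaxis [ 0.0106 -0.0026 -0.9999] tip [538.2 224.5  57.5] x dir deg -177.87 dq 0.0024
wrist plate top world x [515.2 535.9] y [211.6 237.1] z 97.2
top cam plate 18 [[518.4, 211.3, 93.3], [533.3, 232.6, 99.2]]
```

Tip at (538.2, 224.5, 57.5), against the mortise at (537.3, 224.0, 36). I'll make the last 11 mm down.

Call:
jog_arm:
  translation:
    - [-0.8, -0.5, -3]
    - [-0.8, -0.5, -6]
    - [-0.8, -0.5, -9]
    - [-0.8, -0.5, -11]
    - [-0.8, -0.5, -11]
    - [-0.8, -0.5, -11]
    - [-0.8, -0.5, -11]
    - [-0.8, -0.5, -11]
    - [-0.8, -0.5, -11]
  yaw: [0, 0, 0, 0, 0, 0, 0, 0, 0]
  jaw: [0.1, 0.1, 0.1, 0.1, 0.1, 0.1, 0.1, 0.1, 0.1]

```text
t: 12.4
eef_pos: [536.1, 224.1, 280.2]
tcp_rot: [-0.019, 1.0, -0.001, 0.005]
force: [-0.8, 0.7, -0.6]
gripper_width: 17.5
```

```bash
python3 tip.py
python3 - <<'E'
from h import *
f=grab('scene');b=load('top')
save('s2.png',cv2.resize(f['image'][140:300,220:420],None,fx=3,fy=3,interpolation=cv2.INTER_CUBIC))
P=cloud(b);z=P[...,2]
for n,r0,r1,c0,c1,lo,old in(('glue',110,160,295,335,20,(756.1,-57.1)),('jar',190,235,420,470,60,(568.1,-384.9)),('finial',165,205,110,150,40,(618.7,414.2))):
    q=P[r0:r1,c0:c1][(z[r0:r1,c0:c1]>lo)&(z[r0:r1,c0:c1]<200)];print(n,np.round(cv2.minAreaRect(q[:,:2].astype(np.float32))[0],1),old)
E
```

```text
12.4 [536.1 224.1 280.2] zaxis [ 0.0108 -0.0025 -0.9999] tip [537.4 224.   46.6] x dir deg -177.87 dq 0.0018
wrist plate top world x [514.5 535.2] y [211.1 236.5] z 86.3
top cam plate 24 [[516.8, 210.9, 81.7], [529.8, 232.3, 88.2]]
glue [755.9 -56.8] (756.1, -57.1)
jar [ 568.1 -384.9] (568.1, -384.9)
finial [0. 0.] (618.7, 414.2)
```

View pics/s2.png

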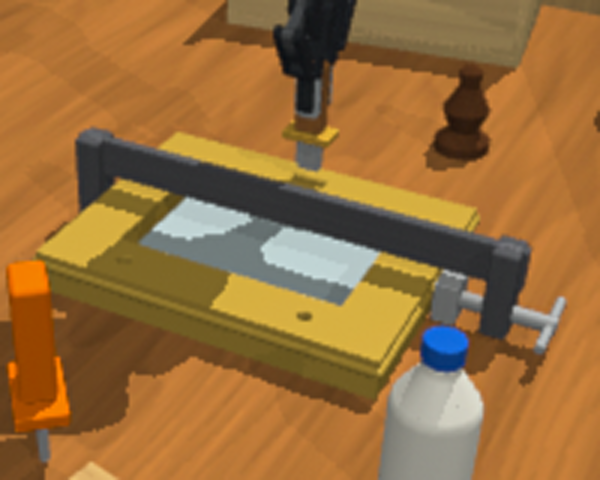

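The gauge hangs upright just above the mortise at about (308,178), clear of the bar. The finial stands at (465,130); the arm hides it from the top camera. Handing in.

```bash
python3 -c "
from plant import robot,monitor
print(robot.job_done());s=monitor.sense();print(s['t'],s['eef_pos'],s['gripper_width'])"
```

```text
the job is handed in; nothing more can be done
None
the job is handed in; nothing more can be done
```

I took the gauge from its holder and pushed its blade home in the sample block. I then carried it over the clamp and handed the job in with it held above the frame's mortise, at 12.4 s of the 45 s allowed. No verdict was reported.

- **Fit in the sample block:** the plate's top stood 8.0 mm above the block's top, which is the plate's own thickness, so the shoulder was seated. I then held it there with a light push for about 0.4 s.
- **Final pose:** the tip is at about (537.4, 224.0, 46.6) mm and the mortise mouth at about (537.3, 224.0, 36). That leaves roughly 10.6 mm of height and under 2 mm of sideways error. The gauge is turned 2.1° against the mortise's 1.8–2.8°, and its tilt is about 0.011 rad. It was at rest with the grip holding.
- **Wet frame:** the wrist force stayed near zero in every reading I took over the frame.
- **Bystanders:** the glue and jar moved less than 0.5 mm. The top camera could not measure the finial at the end (no usable points, probably hidden by the arm). The scene camera shows it still standing, with no sign of being disturbed.
- **Disagreements:** the top and wrist cameras differed by about 1–1.5 mm, so I used values between the two.

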